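Clip the chromatography column into its bench cradle and keep it pressed home

TASK

Pick up the steel chromatography column from the bench and, with it held lengthwise over the open mouths of the cradle's two spring clips, move it along until its end touches the upright end stop. Then, keeping it against the stop, press it straight down, level, until both clips snap over the tube and it sits fully home, and finish while still holding it there with a firm downward press (about 10 N, do not let go). Leave the small bottle and the beaker where they stand.

Things in the scene. Friction and masses are not known exactly. Their poses are not given: they have to be found in the camera images.
- column: Slender steel chromatography column lying on the bench, 188 mm long, about 0.16 kg, the same from either end. Origin under its middle; z up, y along it; tube axis 7 mm above the origin. Tube 10 mm in diameter over the middle 120 mm (grip it at the middle); square end nuts 14 mm thick from 60 to 80 mm either side of the middle; then end plugs 9 mm in diameter out to 94 mm.
- column_mid (a point): The middle of the column, on the tube's axis.
- cradle: Fixed metal bench cradle: base plate 56 x 210 x 8 mm (x, y, z), origin at the centre of its underside on the bench, z up, y along the column's place. Two spring clips stand at y = -38 and +38 mm, each 12 mm long; between them the space is open for the fingers. The end nuts clear the clips by 16 mm once the end touches the stop. Home, the column's middle is at x = y = 0 and its axis 40 mm above the origin.
- clip_mouth (a point): Midway between the two clips, on the line where the tube's axis lies when it rests, not yet pressed, in their flared mouths: 53 mm above the bench. Each clip is a pair of sprung steel leaves 57 mm high; the mouth is 20 mm wide at the top and narrows to 4 mm at the lips, 46 mm up. Pressed down, the leaves spread (peak 8 to 16 N for both clips, more if one end lags), then the force drops as the lips close over the tube.
- end_stop: Upright smooth, slippery metal plate fixed at the +y end of the cradle, 30 mm wide, 5 mm thick, top 70 mm above the bench. Origin at bench level in the face that the column's end touches (94 mm along +y from the cradle's origin); y points away from the column.
- seats: The two small plastic posts in the clips on which the tube rests when home (tops 35 mm above the bench, each 10 x 12 mm, at y = -38 and +38 mm of the cradle). Part of the cradle; origin as the cradle's.
- small_bottle: Loose small lab bottle, 56 mm across, 108 mm tall, a bystander. Origin under its centre.
- beaker: Loose small beaker, 45 mm across, 56 mm tall, a bystander. Origin under its centre.
Not all that is in view belongs to the job. Leave any blue look-alike of the column alone.

How it is judged:
On the way, in this order (a step that is already met when the one before it is completed fails the run):
1. the column, still above the clips' lips, touches the end stop with its end (contact force between column and end_stop above 0.5 N and z of column_mid in the frame of cradle above 0.0485 m and x of column_mid in the frame of cradle between -0.012 and 0.012 m and angle between the y axis of column and the y axis of cradle, either way round below 0.15 rad), for 0.02 s.
2. the column is snapped into both clips and sits home against the stop (z of column_mid in the frame of cradle between 0.0365 and 0.0425 m and x of column_mid in the frame of cradle between -0.003 and 0.003 m and y of column_mid in the frame of cradle between -0.003 and 0.003 m and angle between the y axis of column and the y axis of cradle, either way round below 0.04 rad), for 0.2 s.
At the end, for the whole second after the job is handed in: The column is home in both clips (axis 36.5 to 42.5 mm above the bench, within 3 mm sideways and of the end stop, parallel within 0.04 rad), at rest, and the fingers still touch it and press it on the seats with more than 4 N (all of step 2 and contact force between column and seats above 4 N and contact force between the fingers and column above 1 N and linear speed of column below 0.02 m/s); the arm keeps its last pose, push and grip.
It fails at once if the small bottle or the beaker is shoved away (distance of any of small_bottle, beaker from where it was at the start of the episode above 0.03 m).
It also fails if it takes over 51 s, if anything falls off the work surface, if the arm or the gripper's body presses on something with over 40 N, if the wrist force passes 120 N, or if a joint passes its speed limit or range.

ROBOT

A 6-joint arm with a two-finger parallel gripper is mounted at the origin on a cart in front of the work surface, level with it; the furniture and walls round the work are solid. World frame = base frame: x ahead of the robot, y to its left, z up, the work surface at z = 0. Lengths are in m, angles in rad, forces in N, time in s.
With the tool pointing down it reaches from about 0.275 to 0.975 m from the base axis. Payload 8.4 kg.
Tool frame: the origin (TCP) lies midway between the tips of the shut fingers; the grasp point (between the pads) lies 19 mm behind it (bot.grip_depth is the distance from the TCP to the grasp point, in m); z points along the fingers, y is the direction in which the jaws open and shut (so a half turn about z gives the same grasp; the last joint's range is limited). The gripper opens to 92 mm and grips with 3 to 60 N. Pads are 20 mm wide; open, the fingers measure 128 mm over their backs; the gripper's body (75 mm by 189 mm) begins 69 mm behind the grasp point.
Start: joints at [-1.116, 0.353, 1.633, -0, 1.155, -0.002], TCP at [0.276, -0.561, 0.215] pointing down, gripper open.
Joint ranges: [-2.63, 2.63], [-0.92, 2.1], [0.06, 2.66], [-1.3, 4.44], [0, 2.69], [-3.02, 3.02]. Speed limits (rad/s): [2.22, 2.22, 2.79, 3.14, 3.14, 3.14].

INTERFACE

Orientations are given as a unit quaternion [w, x, y, z].
In Python, from cell import bot, cams gives the robot as it stands.
- The arm moves only by the tool arm_command, never from a script. Its argument "motion" is a list of rows, each a list of 7 numbers: the finger opening in cm, from 0 to 9.19, then the shift along the tool's x, y, z in cm, then the turn, a rotation vector about the tool's x, y, z in rad. A call has 1 to 8 rows; each row is the pose to reach, as a shift and turn from the pose measured when the call began, along the tool's axes at that moment; what a row does not reach only later rows make up. A row lasts 1/12 s, in which the tool goes at most 41.7 mm and 7.16 degrees, less where a joint would pass 70% of its speed; a pose out of reach is approached as far as the arm can. A call with a gripper value outside its range is refused whole. The fingers move at their own pace and stop on an object; the grip force is fixed at half the most. Time passes only in rows, so rows that repeat a pose let the fingers close. It gives the time, the measured TCP pose, the force and the opening at its end, in the units of the state.
- bot.observe(): the state, without advancing time (a new reading comes with each control period).
- cams.snapshot(name): name is "scene" or "top" or "wrist"; returns a dict with "img" (480x640x3 uint8, blue, green, red), "camera_matrix" (3x3 intrinsics, pixels), "rvec" (rotation vector, rad) and "tvec" (3), from world to camera coordinates, as OpenCV has them; the wrist camera has in their place "tool_from_camera" (4x4, takes a point from camera to tool coordinates, whose origin is the TCP and whose axes are the flange's). Camera axes: x right, y down, z forward; pixel columns grow to the right and rows downward; lengths in m; the calibration is good to about 2 mm. A picture is of the moment at which its call begins: read the wrist's pose just before it. There is no depth.
- bot.hand_in(): hands the job in, once; it reports no verdict.
The state is a dict: "time": time; "qpos": joint angles; "dq": joint speeds; "joint_efforts": joint torques, N m; "ee_pos": TCP position; "tcp_rot": TCP orientation; "wrist_force": force on the tool from outside, world axes, zero at the start; "ft_torque": the same for the moment, N m; "finger_gap": finger opening in m.
Only numpy, scipy, OpenCV 4.12 (cv2) and the standard library are available. Lean on these libraries where they do the work, as an engineer would, in place of code of your own. Each camera call takes 0.05 s, during which the arm holds its last target. There are 200 camera calls.

## Working session

There is one attempt and no reset: what is moved stays moved. The work goes in short steps, Python scripts to look and compute and a tool call to move; the robot and the scene stay as the last step left them, time stands still between calls to the robot, and variables do not carry over. Pictures are saved under pics/ and viewed, about 8 in all and at most 12, crops included, and the job is handed in when it is done.

Besides the shell and the picture viewer there is one more tool, called after "Emit:" as name(argument=value, ...), one argument or row to a line, values as JSON. arm_command: Moves the arm, as the interface text tells. Its arguments: {"type":"object","properties":{"motion":{"type":"array"}},"required":["motion"]}

```bash
mkdir -p pics; ls
python3 - <<'E'
from cell import bot,cams
import cv2,numpy as np
print(bot.observe())
for n in ("scene","top"):
    s=cams.snapshot(n); cv2.imwrite(f"pics/{n}0.png",s["img"]); print(n,s["camera_matrix"],s["rvec"],s["tvec"])
    np.savez(f"pics/{n}0.npz",**{k:np.array(v) for k,v in s.items()})
E
```

```text
pics
{'time': 0.0, 'qpos': array([-1.11642401e+00,  3.53610056e-01,  1.63410880e+00,  7.08261302e-06,
        1.15517390e+00, -2.40284128e-03]), 'dq': array([-0.00019848,  0.00011558, -0.00195713,  0.00056386, -0.0009546 ,
       -0.00033768]), 'joint_efforts': array([-1.93078165e-03, -5.93843222e+01, -3.34221911e+01,  6.95880270e-02,
        2.32761470e-02, -1.61027656e-04]), 'ee_pos': array([ 0.2754537 , -0.56050085,  0.21389831]), 'tcp_rot': array([-6.34248754e-04,  9.74032843e-01,  2.26405826e-01, -1.42497965e-04]), 'wrist_force': array([-0.09249988, -0.24481898, -0.40035266]), 'ft_torque': array([0.00841118, 0.00140379, 0.04714019]), 'finger_gap': 0.09212797245314262}
scene [[542.38208167   0.         330.56565724]
 [  0.         542.38208167 245.33493593]
 [  0.           0.           1.        ]] [ 0.60500211 -2.64025108  1.23001735] [0.56167299 0.19429054 1.06615514]
top [[439.29287848   0.         316.62276138]
 [  0.         439.29287848 233.73046019]
 [  0.           0.           1.        ]] [ 2.16164229 -2.1296591   0.13046653] [0.0474936  0.61496229 0.96165783]
```

View pics/scene0.png

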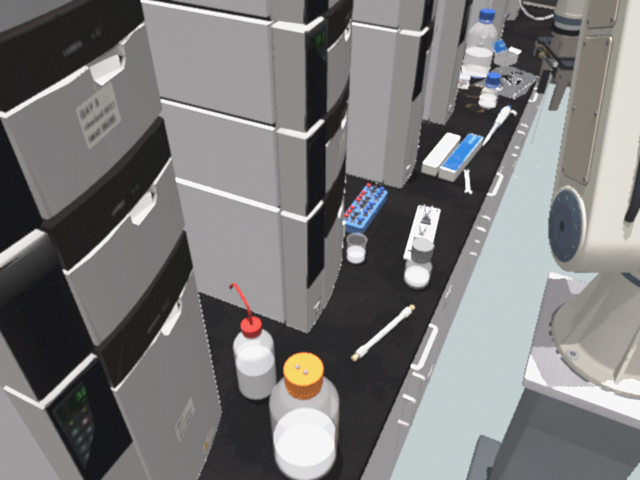

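View pics/top0.png

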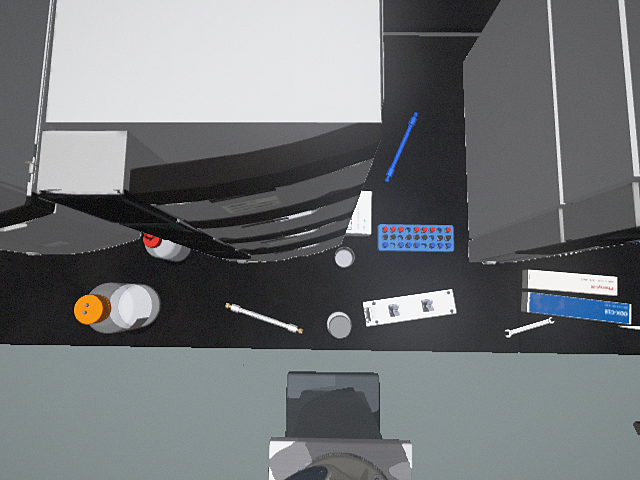

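Candidates: the white/steel rod with brass ends at top (263,318), scene (384,333), matches the column. The blue rod at (401,147) is the look-alike, and the wrench is at (530,327). The cradle is at top (409,307), the small bottle at (340,325) and the beaker at (344,257). I'll check with close crops.

```bash
cat > h.py <<'E'
import numpy as np,cv2
from scipy.spatial.transform import Rotation as R
def load(n): return dict(np.load(f"pics/{n}.npz"))
def ray(s,uv):
    """camera centre and unit direction in world"""
    if "rvec" in s:
        Rm=cv2.Rodrigues(s["rvec"])[0]; c=-Rm.T@s["tvec"].ravel(); A=Rm.T
    else: c=s["T"][:3,3]; A=s["T"][:3,:3]
    d=A@np.linalg.inv(s["camera_matrix"])@np.array([uv[0],uv[1],1.])
    return c,d/np.linalg.norm(d)
def plane(s,uv,z):
    c,d=ray(s,uv); return c+d*(z-c[2])/d[2]
def meet(a,b):
    """closest midpoint and gap of two rays"""
    (c,d),(e,f)=a,b
    t=np.linalg.lstsq(np.c_[d,-f],e-c,rcond=None)[0]
    p,q=c+d*t[0],e+f*t[1]; return (p+q)/2,np.linalg.norm(p-q)
def wrist(name):
    from cell import bot,cams
    o=bot.observe(); s=cams.snapshot("wrist")
    q=o["tcp_rot"]; T=np.eye(4); T[:3,:3]=R.from_quat(np.r_[q[1:],q[0]]).as_matrix(); T[:3,3]=o["ee_pos"]
    s["T"]=T@np.array(s["tool_from_camera"]); s["tool"]=T
    cv2.imwrite(f"pics/{name}.png",s["img"]); np.savez(f"pics/{name}.npz",**{k:np.array(v) for k,v in s.items()})
    return s
E
python3 - <<'E'
from h import *
t=load("top0");s=load("scene0")
for n,uv in dict(colL=(228,306),colR=(301,330),crL=(367,314),crR=(453,301),bottle=(340,325),beaker=(344,257)).items(): print(n,plane(t,uv,.01).round(3))
print("scene col",plane(s,(355,357),.007).round(3),plane(s,(412,309),.007).round(3))
a=cv2.resize(t["img"][280:350,215:345],None,fx=6,fy=6,interpolation=2)[:300,:790]
a=cv2.resize(t["img"][285:350,215:475],None,fx=3,fy=3,interpolation=2)
b=cv2.resize(s["img"][195:375,340:480],None,fx=2.2,fy=2.2,interpolation=2)
o=np.zeros((600,800,3),np.uint8);o[:a.shape[0],:a.shape[1]]=a;o[200:200+b.shape[0],:b.shape[1]]=b
c=cv2.resize(t["img"][280:335,360:460],None,fx=4.4,fy=4.4,interpolation=2);o[200:200+c.shape[0],330:330+c.shape[1]]=c
cv2.imwrite("pics/crop1.png",o)
E
```

```text
colL [0.447 0.259 0.01 ]
colR [0.396 0.089 0.01 ]
crL [ 0.434 -0.062  0.01 ]
crR [ 0.467 -0.259  0.01 ]
bottle [0.408 0.    0.01 ]
beaker [ 0.564 -0.008  0.01 ]
scene col [0.447 0.261 0.007] [0.391 0.096 0.007]
```

View pics/crop1.png

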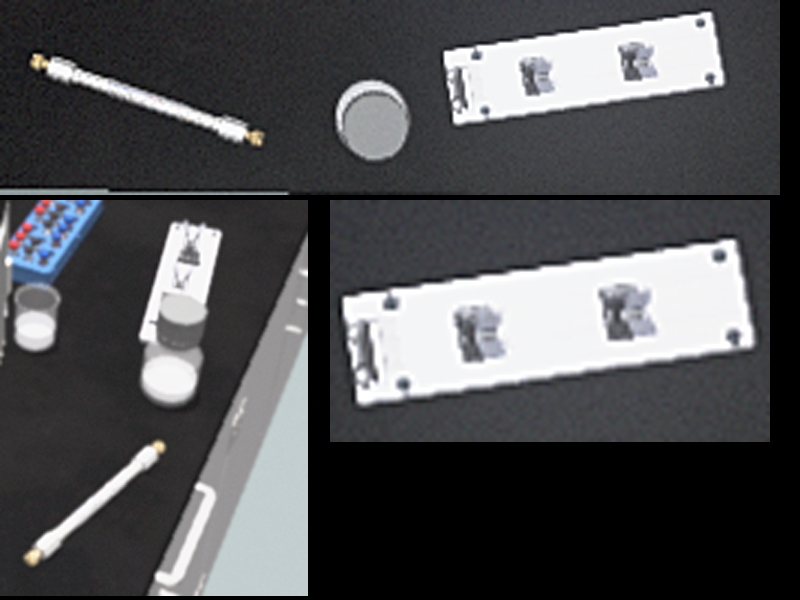

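The picture confirms the column: white steel with brass plugs, (38,62) to (258,137) in the crop. The cradle's end stop is at the left (+y) end, next to the bottle.

```bash
cat >> h.py <<'E'
def go(p,ang):
    """shift (cm, tool axes) and turn about tool z for TCP p, jaw axis at world angle ang (mod pi), tool upright"""
    from cell import bot
    o=bot.observe(); q=o["tcp_rot"]; r=R.from_quat(np.r_[q[1:],q[0]])
    y=r.as_matrix()[:,1]; d=(ang-np.arctan2(y[1],y[0])+np.pi/2)%np.pi-np.pi/2
    yy=np.array([np.cos(np.arctan2(y[1],y[0])+d),np.sin(np.arctan2(y[1],y[0])+d),0]); z=np.array([0,0,-1.])
    rt=R.from_matrix(np.c_[np.cross(yy,z),yy,z])
    print("t",o["time"],"tcp",o["ee_pos"].round(4),"F",o["wrist_force"].round(1),"gap",round(o["finger_gap"],4),"q",o["qpos"].round(2))
    print("shift cm",(r.inv().apply(np.array(p)-o["ee_pos"])*100).round(2),"turn",(r.inv()*rt).as_rotvec().round(3))
E
python3 - <<'E'
from h import *
t=load("top0");s=load("scene0")
for a,b in (((228,306),(355,357)),((301,330),(412,309))): print(meet(ray(t,a),ray(s,b)))
for uv in ((305,330),(205,290)): print(plane(s,uv,0).round(3))
go((.42,.175,.22),-.291)
E
```

```text
(array([0.44724833, 0.26018677, 0.00613674]), np.float64(0.0006531984408668066))
(array([ 3.93316189e-01,  8.94733194e-02, -3.02180970e-04]), np.float64(0.002829164466414565))
[0.565 0.238 0.   ]
[ 0.807  0.234 -0.   ]
t 0.1 tcp [ 0.2755 -0.5605  0.2139] F [-0.6 -0.2 -0.1] gap 0.0917 q [-1.12  0.35  1.63  0.    1.16 -0.  ]
shift cm [ 45.41 -59.64  -0.53] turn [-0.001 -0.001 -0.823]
```

Emit:
arm_command(
  motion=[
    [9.1, 33, -29, -6, 0, 0, -0.5],
    [9.1, 33, -29, -6, 0, 0, -0.5],
    [9.1, 33, -29, -6, 0, 0, -0.5],
    [9.1, 33, -29, -6, 0, 0, -0.5],
    [9.1, 33, -29, -6, 0, 0, -0.5],
    [9.1, 33, -29, -6, 0, 0, -0.5],
    [9.1, 33, -29, -6, 0, 0, -0.5],
    [9.1, 33, -29, -6, 0, 0, -0.5],
  ],
)

```text
time: 0.77
ee_pos: [0.4021, -0.2538, 0.2596]
tcp_rot: [-0.001, 0.888, 0.46, -0.0]
wrist_force: [0.9, -1.1, 0.2]
finger_gap: 0.0908
```

Emit:
arm_command(
  motion=[
    [9.1, 11, -11, 0, 0, 0, -0.14],
    [9.1, 11, -11, 0, 0, 0, -0.14],
    [9.1, 11, -11, 0, 0, 0, -0.14],
    [9.1, 11, -11, 0, 0, 0, -0.14],
    [9.1, 11, -11, 0, 0, 0, -0.14],
    [9.1, 11, -11, 0, 0, 0, -0.14],
  ],
)

```text
time: 1.27
ee_pos: [0.3753, -0.0992, 0.2599]
tcp_rot: [-0.001, 0.853, 0.523, 0.0]
wrist_force: [0.3, 0.1, 0.3]
finger_gap: 0.0912
```

Run:
```python
from h import *
go((.45,-.16,.25),.166)
s=wrist("w1"); print(np.array(s["tool_from_camera"]).round(3)); print(s["T"][:3,3])
go((.42,.175,.22),-.291)
```

```text
t 1.2667 tcp [ 0.3753 -0.0992  0.2599] F [0.3 0.1 0.3] gap 0.0912 q [-0.26 -0.08  2.04  0.    1.18  0.21]
shift cm [-2.03  9.42  0.98] turn [-0.    -0.001 -0.637]
[[-0.    -0.972 -0.236  0.066]
 [ 1.    -0.     0.001 -0.001]
 [-0.001 -0.236  0.972 -0.17 ]
 [ 0.     0.     0.     1.   ]]
[ 0.40425924 -0.03971823  0.43031006]
t 1.3167 tcp [ 0.3757 -0.1002  0.2599] F [ 0.4 -0.1  0. ] gap 0.0909 q [-0.27 -0.08  2.04  0.    1.18  0.21]
shift cm [26.52 -8.58  4.01] turn [-0.    -0.001 -0.181]
```

View pics/w1.png

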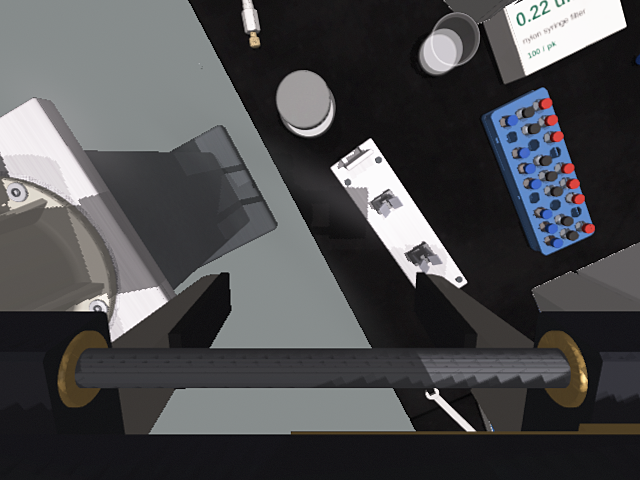

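The wrist picture shows the cradle with the stop at (350,157), clips at (385,201) and (422,256), the bottle at (305,100) and the column's plug at (254,40).

Run:
```python
from h import *
def rect(n,box,z):
    s=load(n); im=s["img"]; m=((im.min(2)>150)).astype(np.uint8)
    k=np.zeros_like(m); x0,y0,x1,y1=box; k[y0:y1,x0:x1]=m[y0:y1,x0:x1]
    k=cv2.morphologyEx(k,cv2.MORPH_CLOSE,np.ones((5,5)))
    c=max(cv2.findContours(k,0,2)[0],key=cv2.contourArea)
    P=np.array([plane(s,p[0],z)[:2] for p in c],np.float32)
    r=cv2.minAreaRect(P*1000); print(n,r, np.round(cv2.boxPoints(r),0).tolist())
    return s
t=rect("top0",(360,285,460,330),.008)
w=rect("w1",(325,130,480,290),.008)
print("bottle top:",plane(t,(341,325),.108),plane(w,(303,98),.108),"beaker",plane(t,(344,258),.04))
```

```text
top0 ((450.6187744140625, -158.38600158691406), (56.559165954589844, 209.06320190429688), 9.2122802734375) [[406.0, -60.0], [439.0, -266.0], [495.0, -257.0], [462.0, -51.0]]
w1 ((448.9368896484375, -155.35092163085938), (55.57952117919922, 209.24349975585938), 9.05327033996582) [[405.0, -56.0], [438.0, -263.0], [493.0, -254.0], [460.0, -48.0]]
bottle top: [0.41511002 0.00220522 0.108     ] [0.41046259 0.00743371 0.108     ] beaker [ 0.55972276 -0.00632219  0.04      ]
```

Emit:
arm_command(
  motion=[
    [9.1, 26.5, -8.6, 3.0, 0, 0, -0.18],
    [9.1, 26.5, -8.6, 3.0, 0, 0, -0.18],
    [9.1, 26.5, -8.6, 3.0, 0, 0, -0.18],
    [9.1, 26.5, -8.6, 3.0, 0, 0, -0.18],
    [9.1, 26.5, -8.6, 3.0, 0, 0, -0.18],
    [9.1, 26.5, -8.6, 3.0, 0, 0, -0.18],
    [9.1, 26.5, -8.6, 3.0, 0, 0, -0.18],
    [9.1, 26.5, -8.6, 3.0, 0, 0, -0.18],
  ],
)

```text
time: 1.98
ee_pos: [0.4214, 0.1784, 0.2294]
tcp_rot: [-0.001, 0.802, 0.597, 0.001]
wrist_force: [-0.8, 0.2, 0.1]
finger_gap: 0.091
```

Run:
```python
from h import *
go((.42,.175,.23),-.291)
s=wrist("w2")
```

```text
t 1.9833 tcp [0.4214 0.1784 0.2294] F [-0.8  0.2  0.1] gap 0.091 q [0.4  0.07 1.96 0.   1.11 0.69]
shift cm [-0.36 -0.04 -0.07] turn [-0.001 -0.002  0.   ]
```

View pics/w2.png

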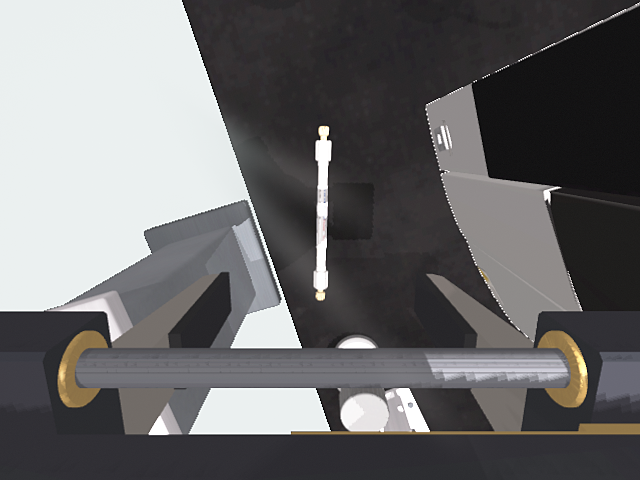

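The column is vertical in view between the jaws, with plugs at (323,126) and (320,299).

Run:
```python
from h import *
s=load("w2");t=load("top0");sc=load("scene0")
im=s["img"].astype(int);m=(im.max(2)>110).astype(np.uint8);k=np.zeros_like(m);k[115:306,300:345]=m[115:306,300:345]
k=cv2.morphologyEx(k,cv2.MORPH_CLOSE,np.ones((9,9)))
c=max(cv2.findContours(k,0,2)[0],key=cv2.contourArea);print(cv2.minAreaRect(c),cv2.boundingRect(c))
cs=c[:,0];a=cs[cs[:,1]<cs[:,1].min()+3].mean(0);b=cs[cs[:,1]>cs[:,1].max()-3].mean(0);print(a,b)
A,B=plane(s,a,.007),plane(s,b,.007);print(A,B,np.linalg.norm(A-B))
for u,v,w in ((a,(228,306),(355,357)),(b,(301,330),(412,309))): print(meet(ray(s,u),ray(t,v)),meet(ray(s,u),ray(sc,w)))
M=(A+B)/2;d=A-B;ang=np.arctan2(-d[0],d[1])
print(M,ang); go((M[0],M[1],.05),ang)
```

```text
((321.94586181640625, 212.99142456054688), (16.091089248657227, 174.1186065673828), 0.8882355093955994) (313, 126, 19, 175)
[323.25 126.75] [321.33333333 299.33333333]
[0.44824957 0.26800844 0.007     ] [0.39214029 0.08797756 0.007     ] 0.18857192185711288
(array([ 0.44739176,  0.2703216 , -0.03887273]), np.float64(0.004045415472557702)) (array([0.44667329, 0.26706802, 0.01478497]), np.float64(0.0029253969973183076))
(array([0.39411916, 0.08947154, 0.01101061]), np.float64(0.002984842141308407)) (array([ 0.39183203,  0.08423948, -0.0043778 ]), np.float64(0.002451637190643763))
[0.42019493 0.177993   0.007     ] -0.3021237730363954
t 2.0333 tcp [0.4207 0.1761 0.2294] F [1.3 0.4 0.6] gap 0.0908 q [0.39 0.07 1.96 0.   1.11 0.68]
shift cm [ 0.17 -0.09 17.94] turn [-0.001 -0.     0.012]
```

Emit:
arm_command(
  motion=[
    [9.1, 0.0, 0, 14, 0, 0, 0.01],
    [9.1, 0.0, 0, 14, 0, 0, 0.01],
    [9.1, 0.0, 0, 14, 0, 0, 0.01],
    [9.1, 0.0, 0, 14, 0, 0, 0.01],
    [6, 0.0, 0, 14, 0, 0, 0.01],
    [5, 0.0, 0, 14, 0, 0, 0.01],
    [4, 0.0, 0, 14, 0, 0, 0.01],
    [4, 0.0, 0, 14, 0, 0, 0.01],
  ],
)

```text
time: 2.7
ee_pos: [0.4222, 0.176, 0.0911]
tcp_rot: [0.0, 0.805, 0.593, 0.001]
wrist_force: [0.3, 0.1, -0.3]
finger_gap: 0.0661
```

Run:
```python
from h import *
go((.4202,.1765,.003),-.302)
s=wrist("w3");im=s["img"]
go((.4202,.1765,.003),-.302)
```

```text
t 2.7 tcp [0.4222 0.176  0.0911] F [ 0.3  0.1 -0.3] gap 0.0661 q [0.39 0.27 2.09 0.   0.78 0.69]
shift cm [-0.03 -0.21  8.81] turn [ 0.001 -0.002  0.001]
t 2.75 tcp [0.422  0.1762 0.091 ] F [-0.2  0.4 -0.4] gap 0.0625 q [0.39 0.27 2.09 0.   0.78 0.69]
shift cm [-0.04 -0.19  8.8 ] turn [ 0.001 -0.002  0.001]
```

View pics/w3.png

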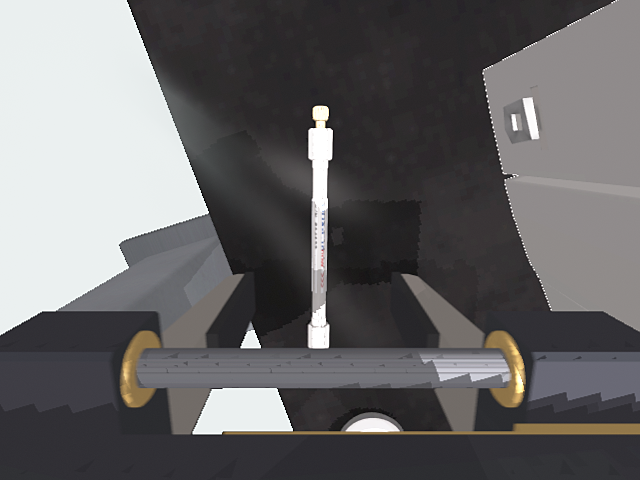

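The column is centred between the jaws: plug tip at (320,106), near nut at (318,340).

Run:
```python
from h import *
s=load("w3")
A=plane(s,(320,106),.007);C=plane(s,(318.5,330),.007);u=(A-C)/np.linalg.norm(A-C);M=A-u*.094
w2=load("w2");print("far end rays w2/w3:",meet(ray(s,(320,106)),ray(w2,(323.2,126.7))))
ang=np.arctan2(-u[0],u[1]);print(A,M,ang);go((M[0],M[1],.003),ang)
```

```text
far end rays w2/w3: (array([0.447755  , 0.26643256, 0.03147117]), np.float64(0.00018544315356157953))
[0.44863795 0.26926346 0.007     ] [0.41997688 0.17973948 0.007     ] -0.3098386496627705
t 2.75 tcp [0.422  0.1762 0.091 ] F [-0.2  0.4 -0.4] gap 0.0625 q [0.39 0.27 2.09 0.   0.78 0.69]
shift cm [ 0.26 -0.31  8.8 ] turn [ 0.001 -0.002  0.009]
```

Emit:
arm_command(
  motion=[
    [4, 0.2, -0.2, 4, 0, 0, 0.005],
    [4, 0.2, -0.2, 7, 0, 0, 0.005],
    [4, 0.2, -0.2, 8.2, 0, 0, 0.005],
    [4, 0.2, -0.2, 8.7, 0, 0, 0.005],
    [4, 0.2, -0.2, 8.7, 0, 0, 0.005],
  ],
)

```text
time: 3.17
ee_pos: [0.421, 0.1788, 0.004]
tcp_rot: [-0.0, 0.807, 0.591, 0.001]
wrist_force: [-0.0, -0.5, 0.2]
finger_gap: 0.0399
```

```bash
python3 -c "
from h import *
go((.4202,.178,.003),-.305)"
```

```text
t 3.1667 tcp [0.421  0.1788 0.004 ] F [-0.  -0.5  0.2] gap 0.0399 q [0.4  0.43 2.14 0.   0.57 0.7 ]
shift cm [-0.1  -0.05  0.1 ] turn [ 0.001 -0.002 -0.001]
```

Emit:
arm_command(
  motion=[
    [2.5, 0, 0, 0.1, 0, 0, 0],
    [1, 0, 0, 0.1, 0, 0, 0],
    [0, 0, 0, 0.1, 0, 0, 0],
    [0, 0, 0, 0.1, 0, 0, 0],
    [0, 0, 0, 0.1, 0, 0, 0],
    [0, 0, 0, 0.1, 0, 0, 0],
    [0, 0, 0, 0.1, 0, 0, 0],
  ],
)

```text
time: 3.75
ee_pos: [0.4215, 0.179, 0.0036]
tcp_rot: [0.0, 0.807, 0.591, 0.002]
wrist_force: [-1.0, -1.1, 8.0]
finger_gap: 0.0093
```

Emit:
arm_command(
  motion=[
    [0, 0, 0, -4, 0, 0, 0],
    [0, 0, 0, -8, 0, 0, 0],
    [0, 0, 0, -12, 0, 0, 0],
    [0, 0, 0, -15.5, 0, 0, 0],
    [0, 0, 0, -17, 0, 0, 0],
    [0, 0, 0, -17, 0, 0, 0],
    [0, 0, 0, -17, 0, 0, 0],
  ],
)

```text
time: 4.33
ee_pos: [0.4211, 0.1788, 0.1738]
tcp_rot: [0.0, 0.807, 0.591, 0.002]
wrist_force: [0.4, -0.1, -2.5]
finger_gap: 0.0089
```

Run:
```python
from h import *
from cell import cams
s=wrist("w4"); go((.462,-.215,.19),.159)
im=s["img"]; 
for n in ("scene","top"):
    q=cams.snapshot(n); cv2.imwrite(f"pics/{n}4.png",q["img"]); np.savez(f"pics/{n}4.npz",**{k:np.array(v) for k,v in q.items()})
b=cv2.resize(cv2.imread("pics/scene4.png")[200:400,300:500],(400,400))
o=np.zeros((600,800,3),np.uint8);o[:300,:400]=cv2.resize(im,(400,300));o[:400,400:]=b
cv2.imwrite("pics/c4.png",o)
```

```text
t 4.3833 tcp [0.4203 0.1784 0.1727] F [-0.7 -0.9 -1.2] gap 0.0089 q [0.4  0.14 2.02 0.   0.98 0.7 ]
shift cm [-36.25  15.83  -1.78] turn [ 0.002 -0.001 -0.465]
```

View pics/c4.png

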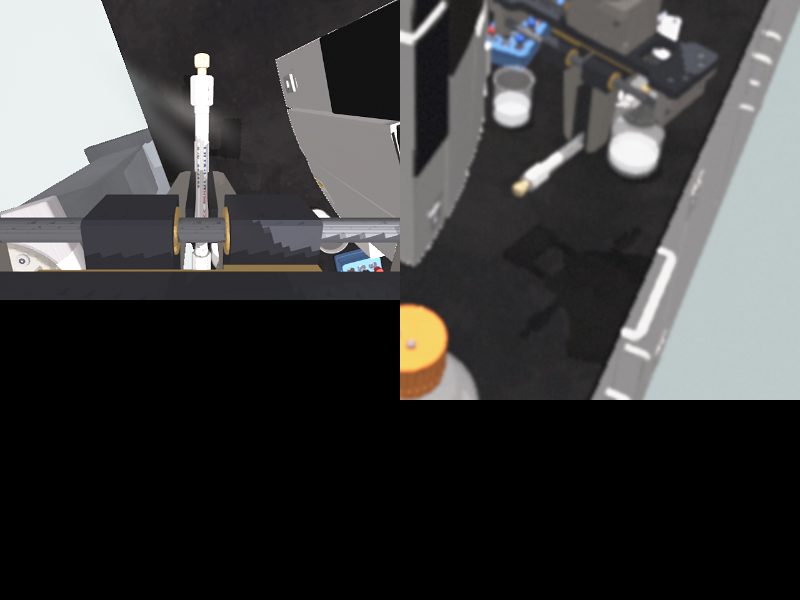

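The column is held: wrist crop plug tip at (202,54), i.e. (323,87) full size; scene plug tip at (360,293). Next, how it lies in the hand, and its tilt.

Run:
```python
from h import *
s=load("w4");sc=load("scene4");im=s["img"].astype(int)
m=((im.max(2)>120)).astype(np.uint8);k=np.zeros_like(m);k[75:290,300:350]=m[75:290,300:350]
for v in (90,100,110,130,150,165,190,215): 
    u=np.flatnonzero(k[v]); print(v,u.min(),u.max(),end="; ")
print("top row",np.flatnonzero(k[:,315:330].any(1)).min())
v0=np.flatnonzero(k[:,315:330].any(1)).min()
T=s["tool"];c,d=ray(s,(323,v0));
for zt in (-.003,-.005): 
    P=plane(s,(323,v0),T[2,3]-zt); print(zt,np.linalg.inv(T)@np.r_[P,1])
p,g=meet(ray(s,(323,v0)),ray(sc,(360,293.5)));print(p,g,np.linalg.inv(T)@np.r_[p,1])
a=sc["img"][280:310,345:400];
```

```text
90 311 334; 100 311 334; 110 316 329; 130 304 341; 150 305 341; 165 305 340; 190 312 333; 215 312 333; top row 85
-0.003 [ 9.48474564e-02 -7.74525770e-04 -2.67938950e-03  1.00000000e+00]
-0.005 [ 9.45088502e-02 -7.79907102e-04 -4.68058061e-03  1.00000000e+00]
[0.44667726 0.26786285 0.18366676] 0.0037334038588927665 [ 0.092684   -0.00237415 -0.00951464  1.        ]
```

```bash
python3 -c "
from h import *
go((.4548,-.1866,.17),.159)"
```

```text
t 4.4833 tcp [0.4197 0.1782 0.1718] F [ 0.2  0.1 -2.6] gap 0.0088 q [0.4  0.14 2.03 0.   0.98 0.7 ]
shift cm [-33.73  14.33   0.16] turn [-0.    -0.    -0.465]
```

Emit:
arm_command(
  motion=[
    [0, -33.7, 14.3, 0, 0, 0, -0.465],
    [0, -33.7, 14.3, 0, 0, 0, -0.465],
    [0, -33.7, 14.3, 0, 0, 0, -0.465],
    [0, -33.7, 14.3, 0, 0, 0, -0.465],
    [0, -33.7, 14.3, 0, 0, 0, -0.465],
    [0, -33.7, 14.3, 0, 0, 0, -0.465],
    [0, -33.7, 14.3, 0, 0, 0, -0.465],
    [0, -33.7, 14.3, 0, 0, 0, -0.465],
  ],
)

```text
time: 5.15
ee_pos: [0.4482, -0.1288, 0.1702]
tcp_rot: [-0.002, 0.649, 0.761, -0.001]
wrist_force: [1.2, 0.7, -0.8]
finger_gap: 0.0091
```

```bash
python3 -c "
from h import *
go((.4548,-.1866,.12),.159)"
```

```text
t 5.15 tcp [ 0.4482 -0.1288  0.1702] F [ 1.2  0.7 -0.8] gap 0.0091 q [-0.28  0.16  2.    0.    0.98 -0.44]
shift cm [-5.82 -0.25  5.01] turn [-0.003 -0.002  0.   ]
```

Emit:
arm_command(
  motion=[
    [0, -4, -0.2, 0, 0, 0, 0],
    [0, -5.8, -0.2, 2, 0, 0, 0],
    [0, -5.8, -0.2, 4, 0, 0, 0],
    [0, -5.8, -0.2, 5, 0, 0, 0],
    [0, -5.8, -0.2, 5, 0, 0, 0],
    [0, -5.8, -0.2, 5, 0, 0, 0],
    [0, -5.8, -0.2, 5, 0, 0, 0],
  ],
)

```text
time: 5.73
ee_pos: [0.4554, -0.1856, 0.1204]
tcp_rot: [-0.002, 0.648, 0.761, -0.001]
wrist_force: [0.6, -0.0, -2.1]
finger_gap: 0.009
```

Run:
```python
from h import *
from cell import cams
go((.4548,-.1866,.12),.159)
s=wrist("w5")
go((.4548,-.1866,.12),.159)
```

```text
t 5.7333 tcp [ 0.4554 -0.1856  0.1204] F [ 0.6 -0.  -2.1] gap 0.009 q [-0.39  0.27  2.    0.    0.88 -0.55]
shift cm [-0.09 -0.07  0.04] turn [-0.003 -0.002  0.001]
t 5.7833 tcp [ 0.4557 -0.1857  0.1208] F [-0.4  0.  -1.2] gap 0.0089 q [-0.39  0.27  2.    0.    0.88 -0.55]
shift cm [-0.07 -0.11  0.08] turn [-0.002 -0.001  0.002]
```

View pics/w5.png

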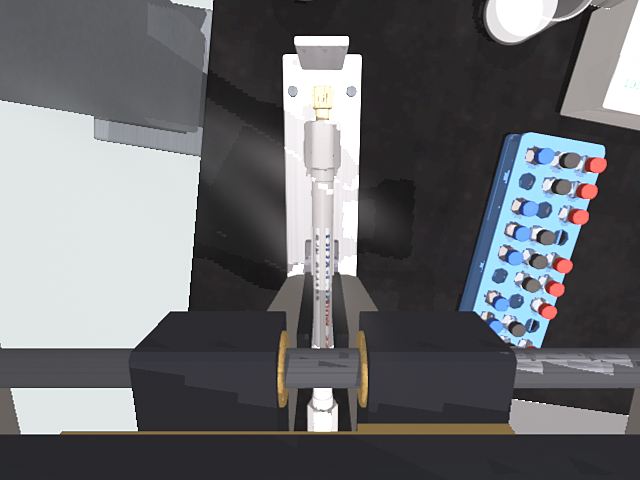

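The wrist view shows the column over the plate. Plug tip is at (322,85), the plate edges at u≈285 and 360, the stop's top edge at (296–349, 38–42), and a clip at (307–338,250).

Run:
```python
from h import *
s=load("w5");im=s["img"].astype(int);T=s["tool"];Ti=np.linalg.inv(T)
tl=lambda uv,z:(Ti@np.r_[plane(s,uv,z),1])[:3]*1000
g=im.min(2)
Ls,Rs=[],[]
for v in range(72,230,6):
    r=g[v]>110
    a=np.flatnonzero(r[270:300]); b=np.flatnonzero(r[345:372])
    if len(a): Ls.append((270+a.min()-.5,v))
    if len(b): Rs.append((345+b.max()+.5,v))
P=[]
for E in (Ls,Rs):
    Q=np.array([tl(p,.008)[:2] for p in E]); f=np.polyfit(Q[:,0],Q[:,1],1); res=Q[:,1]-np.polyval(f,Q[:,0])
    f=np.polyfit(*Q[abs(res)<1].T,1); P.append(f); print("edge slope,y0",f,len(Q))
print("plate mid y at tool x=30,100:",[(np.polyval(P[0],x)+np.polyval(P[1],x))/2 for x in (30,100)],"width",np.polyval(P[1],50)-np.polyval(P[0],50))
zc=T[2,3]+.0035
for uv in ((322.5,85),(323,200)): print("col",tl(uv,zc))
print("stop rows",g[34:75:1,322].tolist())
print("stop cols v40",g[40,285:360].tolist())
print("plug",im[78:130:2,322].tolist())
```

```text
edge slope,y0 [ 1.79645245e-03 -2.93293379e+01] 27
edge slope,y0 [2.85035176e-03 2.66885191e+01] 27
plate mid y at tool x=30,100: [np.float64(-1.250707307731867), np.float64(-1.0880691602322337)] width 56.07055197013716
col [95.17703054 -0.60700412 -3.30488006]
col [46.38353939 -0.37941026 -3.40465495]
stop rows [26, 17, 255, 255, 255, 255, 255, 255, 255, 255, 255, 240, 162, 157, 160, 146, 153, 159, 158, 157, 157, 157, 157, 158, 154, 155, 155, 154, 153, 154, 153, 154, 153, 153, 148, 157, 255, 255, 255, 255, 255]
stop cols v40 [37, 36, 36, 35, 37, 35, 35, 30, 19, 233, 255, 255, 255, 255, 255, 255, 255, 255, 255, 255, 255, 255, 255, 255, 255, 255, 255, 255, 255, 255, 255, 255, 255, 255, 255, 255, 255, 255, 255, 255, 255, 255, 255, 255, 255, 255, 255, 255, 255, 255, 255, 255, 255, 255, 255, 255, 255, 255, 255, 255, 255, 255, 255, 255, 49, 24, 35, 37, 37, 36, 37, 37, 36, 37, 36]
plug [[255, 255, 255], [255, 255, 255], [255, 255, 255], [255, 255, 255], [235, 255, 255], [254, 255, 255], [253, 255, 255], [253, 255, 255], [251, 255, 255], [255, 255, 255], [254, 255, 255], [225, 255, 255], [254, 255, 255], [253, 255, 255], [249, 255, 255], [95, 129, 155], [251, 255, 255], [247, 255, 255], [246, 255, 255], [255, 255, 255], [127, 166, 196], [230, 228, 232], [238, 238, 241], [236, 237, 240], [237, 237, 241], [236, 236, 240]]
```

Run:
```python
from h import *
s=load("w5");T=s["tool"];Ti=np.linalg.inv(T)
tl=lambda uv,z:(Ti@np.r_[plane(s,uv,z),1])[:3]*1000
print(tl((294,40),.07),tl((348.5,40),.07),"face",tl((322,45.5),.07),tl((322,69.5),.008))
# triangulate stop top corner / plate with w1
w=load("w1")
t=load("top0")
print("z check stop top-left:",meet(ray(s,(294,36)),ray(w,(339.5,159))))
go((.45,-.1866,.0625),.157)
```

```text
[127.20914996 -16.10325425  50.70266418] [127.18293502  13.66800274  50.60705448] face [124.45936578  -0.80622389  50.64798376] [125.03944602  -0.80204138 112.64959492]
z check stop top-left: (array([ 0.4166783 , -0.05282271,  0.04311326]), np.float64(0.002444839695127403))
t 5.7833 tcp [ 0.4557 -0.1857  0.1208] F [-0.4  0.  -1.2] gap 0.0089 q [-0.39  0.27  2.    0.    0.88 -0.55]
shift cm [-0.   -0.57  5.83] turn [-0.002 -0.001  0.004]
```

Emit:
arm_command(
  motion=[
    [0, 0, -0.06, 3, 0, 0, 0.005],
    [0, 0, -0.06, 5.1, 0, 0, 0.005],
    [0, 0, -0.06, 5.1, 0, 0, 0.005],
    [0, 1, -0.06, 5.1, 0, 0, 0.005],
    [0, 2.0, -0.06, 5.1, 0, 0, 0.005],
    [0, 2.3, -0.06, 5.5, 0, 0, 0.005],
    [0, 2.5, -0.06, 5.8, 0, 0, 0.005],
    [0, 2.5, -0.06, 5.8, 0, 0, 0.005],
  ],
)

```text
time: 6.45
ee_pos: [0.4511, -0.1604, 0.0631]
tcp_rot: [-0.001, 0.65, 0.76, -0.0]
wrist_force: [-0.3, 0.6, -1.9]
finger_gap: 0.0086
```

Run:
```python
from h import *
s=wrist("w6");go((.45,-.157,.0365),.157)
T=s["tool"];Ti=np.linalg.inv(T);im=s["img"].astype(int);g=im.min(2)
tl=lambda uv,z:(Ti@np.r_[plane(s,uv,z),1])[:3]*1000
print(g[50:120,322].tolist())
cv2.imwrite("pics/c6.png",np.hstack([cv2.resize(im.astype(np.uint8)[30:330,230:420],None,fx=2,fy=2)]))
```

```text
t 6.5 tcp [ 0.4512 -0.1608  0.0632] F [ 0.   0.3 -2.6] gap 0.0089 q [-0.35  0.34  2.06  0.    0.74 -0.5 ]
shift cm [ 0.39 -0.05  2.67] turn [-0.002 -0.001 -0.001]
[37, 36, 35, 35, 37, 34, 35, 36, 32, 14, 129, 255, 255, 255, 255, 255, 255, 255, 255, 255, 255, 255, 255, 192, 153, 158, 146, 141, 150, 157, 157, 156, 156, 154, 143, 173, 249, 254, 254, 253, 255, 247, 243, 247, 255, 253, 253, 255, 174, 125, 255, 255, 255, 251, 252, 247, 247, 174, 139, 242, 249, 247, 247, 247, 246, 244, 244, 243, 243, 229]
```

View pics/c6.png

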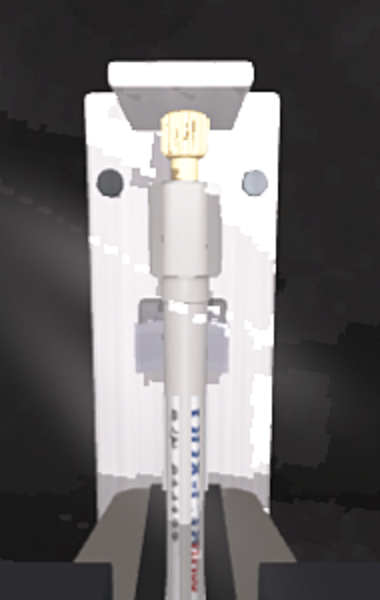

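The crop shows the plug tip (185,112) about 4 mm short of the stop's face. The tube sits about 0.7 mm right of the clip/stop centreline (185 vs 182), so I shift y by -0.6 mm and creep in.

Emit:
arm_command(
  motion=[
    [0, 0.15, -0.06, 0.05, 0, 0, 0],
    [0, 0.25, -0.06, 0.05, 0, 0, 0],
    [0, 0.35, -0.06, 0.05, 0, 0, 0],
    [0, 0.4, -0.06, 0.05, 0, 0, 0],
    [0, 0.45, -0.06, 0.05, 0, 0, 0],
  ],
)

```text
time: 6.92
ee_pos: [0.4499, -0.1565, 0.0627]
tcp_rot: [-0.001, 0.65, 0.76, -0.0]
wrist_force: [-0.3, -0.7, -1.8]
finger_gap: 0.0087
```

Emit:
arm_command(
  motion=[
    [0, 0.05, 0, 0, 0, 0, 0],
    [0, 0.1, 0, 0, 0, 0, 0],
    [0, 0.1, 0, 0, 0, 0, 0],
  ],
)

```text
time: 7.17
ee_pos: [0.4499, -0.1558, 0.0628]
tcp_rot: [-0.001, 0.65, 0.76, -0.0]
wrist_force: [0.3, -0.5, -2.0]
finger_gap: 0.0087
```

Emit:
arm_command(
  motion=[
    [0, 0.06, 0, 0, 0, 0, 0],
    [0, 0.12, 0, 0, 0, 0, 0],
    [0, 0.12, 0, 0, 0, 0, 0],
  ],
)

```text
time: 7.42
ee_pos: [0.4505, -0.1555, 0.0631]
tcp_rot: [0.0, 0.649, 0.76, -0.001]
wrist_force: [-0.2, -6.5, -2.3]
finger_gap: 0.0088
```

Contact confirmed (-6.5 N along y). Next I descend towards the mouths, keeping the push.

Emit:
arm_command(
  motion=[
    [0, 0.06, 0, 0.3, 0, 0, 0],
    [0, 0.06, 0, 0.6, 0, 0, 0],
    [0, 0.06, 0, 0.9, 0, 0, 0],
    [0, 0.06, 0, 1.0, 0, 0, 0],
  ],
)

```text
time: 7.75
ee_pos: [0.451, -0.1555, 0.0529]
tcp_rot: [0.001, 0.649, 0.76, -0.001]
wrist_force: [1.4, -5.5, 0.6]
finger_gap: 0.0087
```

Run:
```python
from h import *
s=wrist("w7");go((.45,-.157,.0365),.157)
from cell import cams
t=cams.snapshot("top")["img"]
im=s["img"]
o=np.zeros((600,800,3),np.uint8);o[:600,:400]=im[20:320,220:420].repeat(2,0).repeat(2,1)
c=t[270:345,315:465];o[:200,400:]=cv2.resize(c,(400,200))
cv2.imwrite("pics/c7.png",o)
```

```text
t 7.8 tcp [ 0.451  -0.1555  0.0529] F [ 1.  -5.6  0.3] gap 0.0089 q [-0.33  0.36  2.07 -0.    0.71 -0.49]
shift cm [-0.13 -0.12  1.64] turn [0.001 0.002 0.   ]
```

View pics/c7.png

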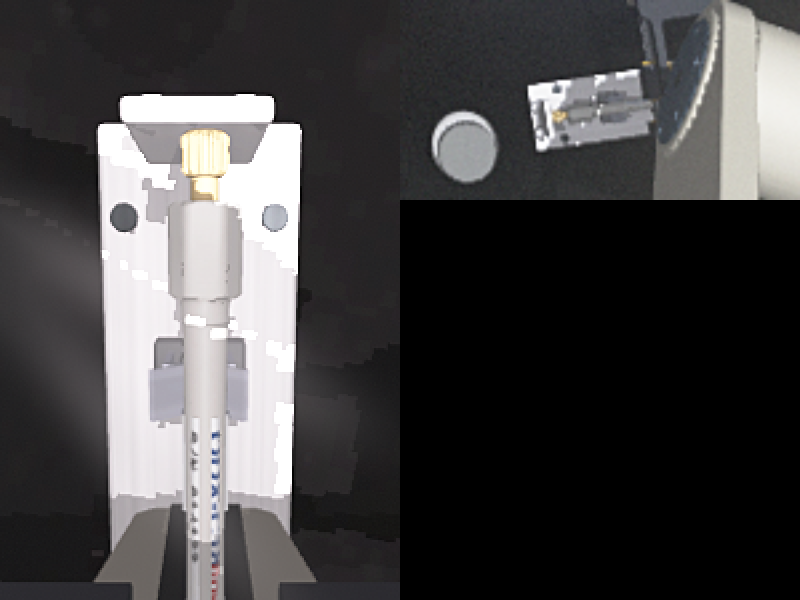

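The tube (205) sits 1.2 mm to +y of the clip centre (199) and stop centre (197), so I correct y while lowering. The plug is on the stop.

Emit:
arm_command(
  motion=[
    [0, 0.05, -0.13, 0.0, 0, 0, 0],
    [0, 0.05, -0.13, 0.1, 0, 0, 0],
    [0, 0.05, -0.13, 0.25, 0, 0, 0],
    [0, 0.05, -0.13, 0.35, 0, 0, 0],
    [0, 0.05, -0.13, 0.35, 0, 0, 0],
  ],
)

```text
time: 8.27
ee_pos: [0.45, -0.1557, 0.0494]
tcp_rot: [0.002, 0.649, 0.761, -0.001]
wrist_force: [0.1, -6.0, 0.7]
finger_gap: 0.0089
```

Emit:
arm_command(
  motion=[
    [0, 0.05, 0, 0.15, 0, 0, 0],
    [0, 0.05, 0, 0.3, 0, 0, 0],
    [0, 0.05, 0, 0.45, 0, 0, 0],
    [0, 0.05, 0, 0.45, 0, 0, 0],
  ],
)

```text
time: 8.6
ee_pos: [0.4502, -0.1557, 0.0454]
tcp_rot: [0.002, 0.649, 0.761, -0.001]
wrist_force: [-1.7, -6.6, 4.9]
finger_gap: 0.0088
```

Emit:
arm_command(
  motion=[
    [0, 0.05, 0, 0.2, 0, 0, 0],
    [0, 0.05, 0, 0.4, 0, 0, 0],
    [0, 0.05, 0, 0.6, 0, 0, 0],
    [0, 0.05, 0, 0.6, 0, 0, 0],
  ],
)

```text
time: 8.93
ee_pos: [0.4499, -0.1554, 0.039]
tcp_rot: [0.002, 0.649, 0.761, -0.001]
wrist_force: [0.2, -6.8, -4.0]
finger_gap: 0.0088
```

The force rose, then fell to -4 N: the clips have snapped. Next I seat the column.

Emit:
arm_command(
  motion=[
    [0, 0.05, 0, 0.1, 0, 0, 0],
    [0, 0.05, 0, 0.2, 0, 0, 0],
    [0, 0.05, 0, 0.3, 0, 0, 0],
    [0, 0.05, 0, 0.3, 0, 0, 0],
  ],
)

```text
time: 9.27
ee_pos: [0.4501, -0.1554, 0.0364]
tcp_rot: [0.002, 0.649, 0.761, -0.001]
wrist_force: [-2.5, -6.5, 7.6]
finger_gap: 0.009
```

Emit:
arm_command(
  motion=[
    [0, 0.04, 0, 0.1, 0, 0, 0],
    [0, 0.04, 0, 0.13, 0, 0, 0],
    [0, 0.04, 0, 0.13, 0, 0, 0],
    [0, 0.04, 0, 0.13, 0, 0, 0],
  ],
)

```text
time: 9.6
ee_pos: [0.4502, -0.1555, 0.0361]
tcp_rot: [0.003, 0.649, 0.761, -0.001]
wrist_force: [-5.6, -4.5, 18.3]
finger_gap: 0.0089
```

Run:
```python
from h import *
s=wrist("w8");go((.45,-.157,.0365),.157)
from cell import cams
t=cams.snapshot("scene")["img"];go((.45,-.157,.0365),.157)
im=s["img"]
o=np.zeros((600,800,3),np.uint8);o[:600,:400]=im[20:320,220:420].repeat(2,0).repeat(2,1)
c=t[190:300,370:480];o[:400,400:]=cv2.resize(c,(400,400))
cv2.imwrite("pics/c8.png",o)
```

```text
t 9.65 tcp [ 0.4502 -0.1555  0.0361] F [-4.7 -4.2 19.1] gap 0.0089 q [-0.33  0.39  2.09 -0.01  0.66 -0.49]
shift cm [-0.15 -0.04 -0.03] turn [0.002 0.006 0.001]
t 9.7 tcp [ 0.4502 -0.1555  0.0361] F [-5.9 -4.5 18.2] gap 0.0088 q [-0.33  0.39  2.09 -0.01  0.66 -0.49]
shift cm [-0.15 -0.04 -0.03] turn [0.002 0.006 0.001]
```

View pics/c8.png

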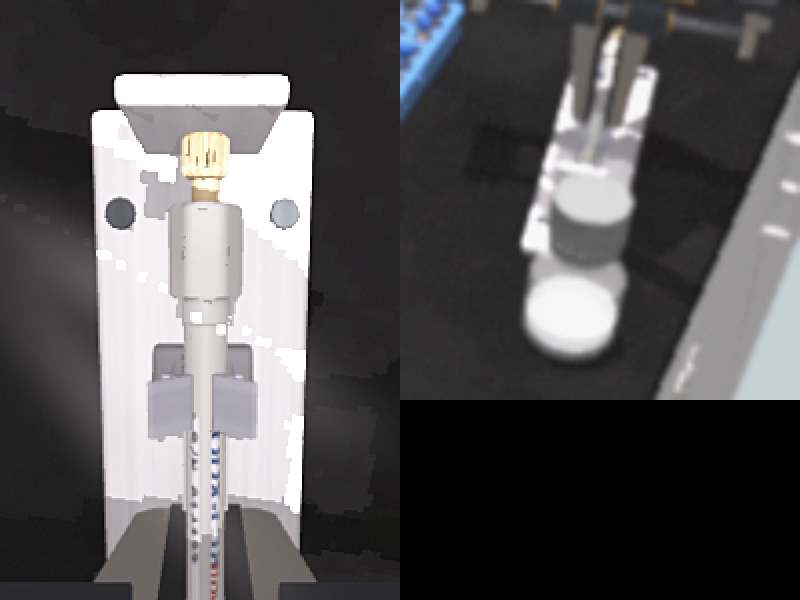

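The tube is under both leaves of the clip (148–257, 405), the plug is on the stop and the bottle is in place. The press of 18 N is more than wanted, so I ease it to about 10 N and relax the side force.

Emit:
arm_command(
  motion=[
    [0, 0.03, -0.02, 0.06, 0, 0, 0],
    [0, 0.03, -0.02, 0.06, 0, 0, 0],
    [0, 0.03, -0.02, 0.06, 0, 0, 0],
    [0, 0.03, -0.02, 0.06, 0, 0, 0],
  ],
)

```text
time: 10.03
ee_pos: [0.4502, -0.1555, 0.0362]
tcp_rot: [0.003, 0.649, 0.761, -0.001]
wrist_force: [-3.3, -4.4, 13.3]
finger_gap: 0.0088
```

Emit:
arm_command(
  motion=[
    [0, 0.03, -0.02, 0.045, 0, 0, 0],
    [0, 0.03, -0.02, 0.045, 0, 0, 0],
    [0, 0.03, -0.02, 0.045, 0, 0, 0],
    [0, 0.03, -0.02, 0.045, 0, 0, 0],
    [0, 0.03, -0.02, 0.045, 0, 0, 0],
    [0, 0.03, -0.02, 0.045, 0, 0, 0],
  ],
)

```text
time: 10.53
ee_pos: [0.4501, -0.1555, 0.0363]
tcp_rot: [0.003, 0.649, 0.761, -0.001]
wrist_force: [-1.9, -3.6, 9.7]
finger_gap: 0.0094
```

```bash
python3 -c "
from cell import bot
print(bot.hand_in()); o=bot.observe(); print(o['time'],o['ee_pos'],o['wrist_force'])"
```

```text
the job is handed in; nothing more can be done
None
the job is handed in; nothing more can be done
```

I gripped the column at its middle and slid it along above the clips until its end touched the end stop. I then pressed it down level until the clips snapped over it, and handed in at 10.5 s while still holding and pressing it.

- **Stop contact:** the wrist read about 6.5 N along the column, with the tube axis near 66 mm, well above the lips.
- **Snap-in and press:** the reaction rose to about 5 N, then dropped to -4 N as the clips closed. The first seating press reached 18 N, so I eased it to 9.7 N, still with 3.6 N against the stop.
- **Final position:** the TCP stood at 36.3 mm, which puts the tube axis at about 39.7 mm. This assumes the tube sits 3.4 mm above the TCP, as it did at the grasp.
- **Last picture:** taken at the 18 N press, just before the easing. It shows the near clip's leaves over the tube, the plug at the stop and the bottle in place. The far clip was hidden by the gripper and the beaker was out of the crop, so I did not check either there.

**Disagreements:** two-view height checks scattered by up to about 4 cm where the views were close together or the arm was still settling. I therefore relied on the known lengths and widths, which matched within 1 mm. I got no verdict, and the readout after hand-in was empty.

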